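# Seat the taper adapter in the mixer and rock it free

## Robot

A 6-joint arm with a two-finger parallel gripper is mounted at the origin on a cart in front of the work surface, level with it; the furniture and walls round the work are solid. World frame = base frame: x ahead of the robot, y to its left, z up, the work surface at z = 0. Lengths are in m, angles in rad, forces in N, time in s.
With the tool pointing down it reaches from about 0.275 to 0.975 m from the base axis. Payload 8.4 kg.
Tool frame: the origin (TCP) lies midway between the tips of the shut fingers; the grasp point (between the pads) lies 19 mm behind it; z points along the fingers, y is the line along which they close (so a half turn about z gives the same grasp; the last joint's range is limited). The gripper opens to 92 mm and grips with 3 to 60 N. Pads are 20 mm wide; open, the fingers measure 128 mm over their backs; the gripper's body (75 mm by 189 mm) begins 69 mm behind the grasp point.
Start: joints at [1.219, 0.353, 1.633, -0, 1.155, -0.002], TCP at [0.214, 0.587, 0.215] pointing down, gripper open.
Joint ranges: [-2.63, 2.63], [-0.92, 2.1], [0.06, 2.66], [-1.3, 4.44], [0, 2.69], [-3.02, 3.02]. Speed limits (rad/s): [2.22, 2.22, 2.79, 3.14, 3.14, 3.14].

## Interface

Orientations are given as a unit quaternion [w, x, y, z].
In Python, from bench import robot gives the robot as it stands. Calls block until the motion is done:
- robot.goto(position, orientation): joint-space move of the TCP to a pose.
- robot.move_linear(position, attitude=None, vel=0.15, until_force=None): straight line of the TCP; attitude=None keeps the orientation; vel is the mean speed in m/s. With until_force (N) it stops when the force on the tool has changed by that much, and returns True; else False.
- robot.set_joints(angles): joint-space move.
- robot.command_gripper(opening): finger opening in m; the grip force is fixed at half the most; returns when the fingers have stopped.
- robot.wait(seconds).
- robot.inverse_kinematics(position, orientation): joint angles nearest the present ones, or None.
- robot.read_camera(name): name is "scene" or "top" or "wrist"; returns a dict with "pixels" (480x640x3 uint8, blue, green, red), "mtx" (3x3 intrinsics, pixels), "R" (3x3) and "t" (3): a world point X has camera coordinates R X + t. Camera axes: x right, y down, z forward; pixel columns grow to the right and rows downward; lengths in m; the calibration is good to about 2 mm. A picture is of the moment at which its call begins. There is no depth.
A pose or a line that the arm cannot do raises robot.IKError and nothing moves.
- robot.finish_job(): hands the job in; it is judged then, once.
Readings, each from a call of its own:
- robot.read_time(): time.
- robot.read_joints(): joint angles.
- robot.read_qd(): joint speeds.
- robot.read_joint_torque(): joint torques, N m.
- robot.read_tcp_pos(): TCP position.
- robot.read_tcp_rot(): TCP orientation.
- robot.read_ft_force(): force on the tool from outside, world axes, zero at the start.
- robot.read_moment(): the same for the moment, N m.
- robot.read_width(): finger opening in m.
- robot.read_grasp_force(): force on a finger pad.
Only numpy, scipy, OpenCV 4.12 (cv2) and the standard library are available. Lean on these libraries where they do the work, as an engineer would, in place of code of your own. Each camera call takes 0.05 s, during which the arm holds its last target. There are 200 camera calls.

## Task

Fit the slim one of the two parked adapters (the one with the smaller flange and shorter grip bar), whose cone matches the mixer's tapered cup, into the cup with its pointer nose towards the index tab, and press it home with about 12 N for a second (feel for it: the cup's height differs from day to day, and the cup must never take more than 25 N). Then ease off to a light pressure of about 4 N and check that the cone rocks free by turning it, still in the cup, some 20 degrees anticlockwise and then some 20 degrees clockwise of the tab as seen from above. Turn the pointer back to the tab, let go and leave the adapter standing in its cup; do not displace the stout adapter.

Things in the scene. Friction and masses are not known exactly. Their poses are not given: they have to be found in the camera images.
- slim_adapter: slim adapter, loose, 100-220 g, parked upright in the block. Origin: centre of the cone's small lower end, z up. Steel cone, radius 9 mm at z=0 to 18 at z=44; aluminium flange, radius 27, z=44-50; upright black grip bar, z=50-84, 36 mm along x, 12 mm thick along y (pinch across y); pointer nose, 8 mm wide, on the flange along -x.
- slim_adapter_pointer (a point): tip of the slim adapter's pointer nose: 38 mm from its axis along its -x, at z = 47 mm
- stout_adapter: stout adapter, loose, 100-220 g, parked upright in the block. Origin: centre of the cone's small lower end, z up. Steel cone, radius 14 mm at z=0 to 21 at z=44; aluminium flange, radius 34, z=44-50; upright black grip bar, z=50-84, 54 mm along x, 12 mm thick along y (pinch across y); pointer nose, 8 mm wide, on the flange along -x. Too wide for the cup.
- mixer: fixed white mixer body, 100 x 100 x 60 mm, upright; origin: centre of its underside; front -x. A dark index tab stands on the front of its top, 37-49 mm from the axis, 5 mm wide and high. From a 52 mm wide, 45 mm deep well in its middle rises a smooth steel cup, a ring 30 mm tall with 5 mm wall, open below.
- mixer_axis (a point): point on the cup's upright axis, level with the mixer's top (60 mm above its origin). The cup's height is not measured: unloaded its rim stands 6 to 26 mm above this point. It gives straight down on a spring of 5 N per mm (6.5 mm travel) and does not turn. Slim cone home: its small end lies 34 mm below the rim, its flange 10 mm above it.
- block: fixed grey parking block, 72 (x) x 146 (y) x 52 mm; origin: centre of its underside. Two 44 mm through holes at y = -36 and +36 mm; each adapter hangs in one (either one), flange on the block's top, small end 8 mm above the worktop.
- seat_cup (a joint): how far the cup is pushed down from its unloaded height (m): 0 unloaded, grows downward, 0.0065 at the stop; 0.0024 means an axial load of 12 N. It does not tell how high the cup was set.

How it is judged:
By the outcome, as a careful person would: the job done as asked, in the order asked, and still so for the second after the job is handed in, with the robot touching nothing.
It also fails if it takes over 70 s, if anything falls off the work surface, if the arm or the gripper's body presses on something with over 40 N, if the wrist force passes 120 N, or if a joint passes its speed limit or range.

## Working session

There is one attempt and no reset: what is moved stays moved. The work goes in short steps, each a Python script; the robot and the scene stay as the last script left them, time stands still between calls to the robot, and variables do not carry over. Pictures are saved under pics/ and viewed, at most 10 in all, crops included, and the job is handed in when it is done.

```bash
mkdir -p pics; ls; python3 - <<'E'
from bench import robot
import cv2
for n in ("top","scene"):
    c=robot.read_camera(n); cv2.imwrite(f"pics/{n}0.png",c["pixels"]); print(n,c["mtx"].tolist(),c["R"].round(4).tolist(),c["t"].round(4).tolist())
print(robot.read_tcp_rot(),robot.read_ft_force(),robot.read_width(),robot.read_time())
E
```

```text
pics
top [[551.8794033696012, 0.0, 314.96902673770234], [0.0, 551.8794033696012, 234.47518571390071], [0.0, 0.0, 1.0]] [[-0.0248, -0.9996, -0.0115], [-0.9981, 0.0255, -0.057], [0.0573, 0.01, -0.9983]] [0.3146, 0.5055, 0.8746]
scene [[443.36843979987555, 0.0, 315.9239052904506], [0.0, 443.36843979987555, 239.32379920045426], [0.0, 0.0, 1.0]] [[0.6445, -0.7644, 0.0173], [-0.5412, -0.472, -0.6959], [0.5401, 0.4392, -0.7179]] [-0.0771, 0.4726, 0.4858]
[-1.00484990e-04  1.73981005e-01  9.84748827e-01 -5.89780870e-04] [-0.11107688 -0.53371493 -0.16430421] 0.09223369362522278 0.1
```

View pics/top0.png

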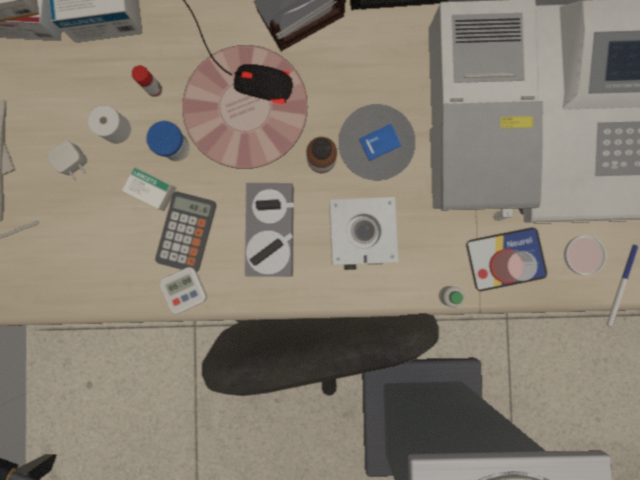

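View pics/scene0.png

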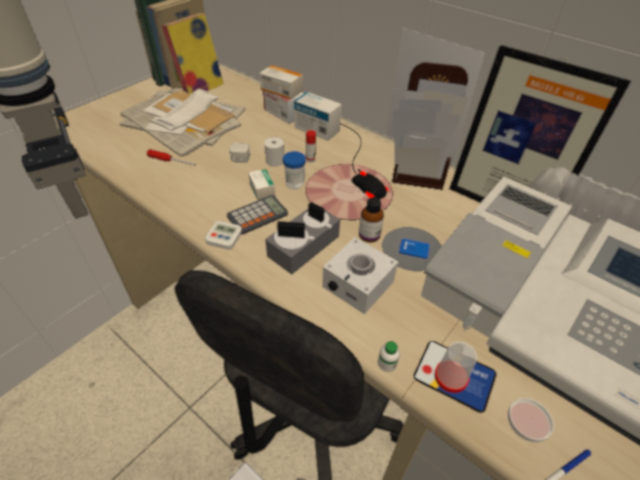

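The top view shows the slim adapter at about (269,206) with its nose towards +u (world -y). The stout one is at (268,251), and the mixer at (364,231) with its front facing down the image (-x). A brown bottle stands at (321,153). Next I'll put the wrist camera over them for a closer look.

```bash
cat > h.py <<'E'
import numpy as np, cv2
from bench import robot
from scipy.spatial.transform import Rotation as Ro
def ray(c,uv,z):
    K,R,t=[np.array(c[k]) for k in("mtx","R","t")]
    o=-R.T@t; d=R.T@np.linalg.inv(K)@np.array([*uv,1.0]); return o+d*(z-o[2])/d[2]
def proj(c,X):
    p=c["mtx"]@(np.array(c["R"])@np.array(X)+c["t"]); return p[:2]/p[2]
def down(yaw):  # tool z down, tool y axis at angle yaw+90deg... : tool x at angle yaw
    q=(Ro.from_euler('z',yaw)*Ro.from_quat([1,0,0,0])).as_quat(); return np.array([q[3],q[0],q[1],q[2]])
E
python3 - <<'E'
from h import *
c=robot.read_camera("top")
print("slim",ray(c,(269,206),.058),"nose",ray(c,(293,206),.055),"stout",ray(c,(268,251),.055))
print("blockcorners",[ray(c,p,.052).round(3) for p in((247,184),(293,183),(293,276),(245,276))])
print("mixcorners",[ray(c,p,.06).round(3) for p in((331,199),(396,198),(398,263),(332,265))])
r=Ro.from_quat(np.roll(robot.read_tcp_rot(),-1)).as_matrix(); print(r.round(2))
w=robot.read_camera("wrist"); R,t=np.array(w["R"]),np.array(w["t"])
print("cam in tool",r.T@(-R.T@t-robot.read_tcp_pos()), (r.T@R.T).round(3).tolist(), w["mtx"][0])
cv2.imwrite("pics/crop0.png",cv2.resize(c["pixels"][150:290,230:415],None,fx=4,fy=4,interpolation=cv2.INTER_CUBIC))
E
```

```text
slim [0.55672784 0.37123719 0.058     ] nose [0.55609131 0.33431357 0.055     ] stout [0.48738063 0.37445917 0.055     ]
blockcorners [array([0.593, 0.405, 0.052]), array([0.592, 0.334, 0.052]), array([0.448, 0.337, 0.052]), array([0.45 , 0.411, 0.052])]
mixcorners [array([0.565, 0.275, 0.06 ]), array([0.564, 0.175, 0.06 ]), array([0.464, 0.176, 0.06 ]), array([0.463, 0.276, 0.06 ])]
[[-0.94  0.34 -0.  ]
 [ 0.34  0.94 -0.  ]
 [ 0.   -0.   -1.  ]]
cam in tool [ 0.08319832  0.00061973 -0.17037469] [[0.0, -0.957, -0.291], [1.0, -0.0, 0.001], [-0.001, -0.291, 0.957]] [364.41060351   0.         326.90969308]
```

View pics/crop0.png

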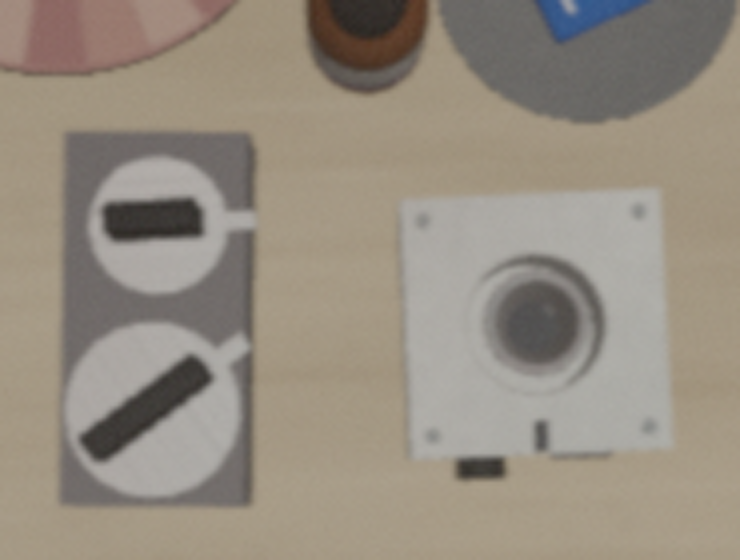

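The zoomed top view confirms the slim adapter's nose points to -y (its bar is along y). The mixer tab is at crop (541,436), on the -x side of the axis. Next come the wrist views over both.

```bash
python3 - <<'E'
from h import *
import pickle
robot.goto([.556,.371,.21],down(np.pi/2)); robot.wait(.2)
a=robot.read_camera("wrist"); print(robot.read_joints(),robot.read_ft_force())
robot.goto([.513,.226,.21],down(0)); robot.wait(.2)
b=robot.read_camera("wrist"); t=robot.read_camera("scene"); print(robot.read_joints(),robot.read_time())
robot.goto([.513,.226,.21],down(np.pi/4)); robot.wait(.2)
b2=robot.read_camera("wrist"); print(robot.read_joints(),robot.read_time())
pickle.dump((a,b,b2),open("views.pkl","wb"))
cv2.imwrite("pics/w.png",np.hstack([cv2.resize(x["pixels"],(400,300),interpolation=cv2.INTER_AREA) for x in (a,b)]))
cv2.imwrite("pics/wb.png",b["pixels"]);cv2.imwrite("pics/wa.png",a["pixels"])
E
```

```text
[5.87586218e-01 4.23756576e-01 1.53783543e+00 6.52765576e-05
 1.17995939e+00 5.86044900e-01] [ 0.57510325  0.44325183 -0.3433419 ]
[4.12606866e-01 2.58315687e-01 1.77741982e+00 1.62526820e-05
 1.10592190e+00 1.98275164e+00] 3.5083
[ 4.12282327e-01  2.58035753e-01  1.77766319e+00 -2.23247205e-05
  1.10590727e+00  1.19841006e+00] 4.5333
```

View pics/wb.png

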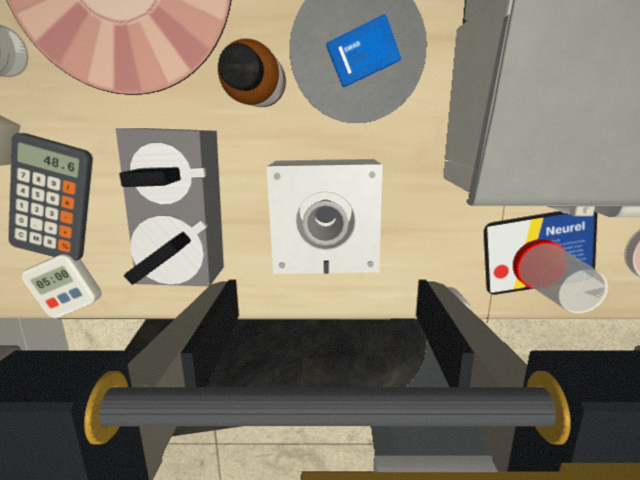

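View pics/wa.png

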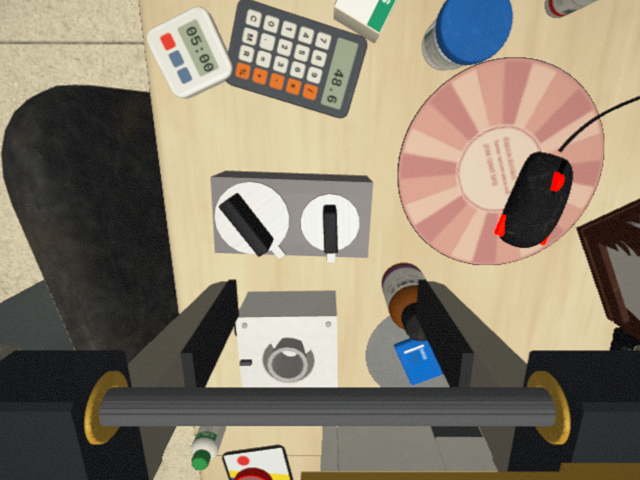

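In wrist view b, the mixer top spans (268,165)-(380,273), the cup ring is at about (325,219), and the tab is at (326,267). In view a, the slim flange is at (330,222), its nose at (331,258) and its bar at (330,230). The brown bottle is clear of both. I'll extract these positions precisely.

```bash
python3 - <<'E'
from h import *
import pickle
a,b,b2=pickle.load(open("views.pkl","rb"))
def blob(c,mask,seed):
    n,l,s,ce=cv2.connectedComponentsWithStats(mask.astype(np.uint8))
    k=l[seed[1],seed[0]]
    if k==0:
        d=np.argmin(np.hypot(*(ce[1:]-seed).T)); k=d+1
    return (l==k).astype(np.uint8)
def white(c):
    h=cv2.cvtColor(c["pixels"],cv2.COLOR_BGR2HSV); return (h[...,1]<28)&(h[...,2]>165)
def topquad(c,seed):
    m=blob(c,white(c),seed); cs,_=cv2.findContours(m,cv2.RETR_EXTERNAL,cv2.CHAIN_APPROX_NONE)
    k=cv2.convexHull(max(cs,key=cv2.contourArea)); P=np.array([ray(c,p[0],.06)[:2] for p in k],np.float32)
    return cv2.minAreaRect(P)
print("mixer b",topquad(b,(290,200)))
g=proj(b2,[.55,.19,.06]).astype(int); print("mixer b2",topquad(b2,tuple(g)))
# tab
for n,c in(("b",b),("b2",b2)):
    p=proj(c,[.471,.2255,.065]).astype(int); 
    d=c["pixels"].max(2)<80; s=np.zeros_like(d); s[p[1]-12:p[1]+13,p[0]-12:p[0]+13]=1
    y,x=np.nonzero(d&s); print(n,"tab",len(x),ray(c,(x.mean(),y.mean()),.064))
# slim
h=cv2.cvtColor(a["pixels"],cv2.COLOR_BGR2HSV)
m=blob(a,white(a),(345,222)); cs,_=cv2.findContours(m,cv2.RETR_EXTERNAL,cv2.CHAIN_APPROX_NONE)
P=np.array([ray(a,p[0],.058)[:2] for p in max(cs,key=cv2.contourArea)])
k=P[(P[:,1]>.35)]  # without nose
hull=cv2.convexHull(k.astype(np.float32)); print("flange",cv2.minEnclosingCircle(hull),cv2.fitEllipse(hull))
print("nose tip",P[np.argsort(P[:,1])[:8]].mean(0))
bm=a["pixels"].max(2)<75; s=np.zeros_like(bm); s[190:262,310:350]=1
y,x=np.nonzero(bm&s); r=cv2.minAreaRect(np.c_[x,y].astype(np.float32)); print("bar px",r, "proj axis z92",proj(a,[.556,.371,.092]))
# bar top edges at z .092: upper rows only
for row in range(200,240,5):
    xs=x[y==row]
    if len(xs): print(row,xs.min(),xs.max(),ray(a,(xs.min(),row),.092)[:2].round(4),ray(a,(xs.max(),row),.092)[:2].round(4))
cv2.imwrite("pics/b2.png",b2["pixels"])
# cup ring bright outer in b and b2 
v=np.hstack([cv2.resize(c["pixels"][q[1]-45:q[1]+45,q[0]-45:q[0]+45],(390,390),interpolation=cv2.INTER_CUBIC) for c in(b,b2) for q in[proj(c,[.513,.2255,.07]).round().astype(int)]])
for c in(b,b2): print(proj(c,[.513,.2255,.07]).round()-45)
cv2.imwrite("pics/cup.png",v)
E
```

```text
mixer b ((0.5158107280731201, 0.22932195663452148), (0.10005739331245422, 0.09964855760335922), 1.0091707706451416)
mixer b2 ((0.5156779885292053, 0.2294478863477707), (0.10018850862979889, 0.10030555725097656), 0.995568573474884)
b tab 10 [0.47613578 0.22875364 0.064     ]
b2 tab 14 [0.47405272 0.22987723 0.064     ]
flange ((0.5578653216362, 0.37351617217063904), 0.027394672855734825) ((0.557757556438446, 0.3736993074417114), (0.05296044051647186, 0.054308731108903885), 86.55044555664062)
nose tip [0.55597488 0.34822853]
bar px ((329.9494323730469, 228.5269317626953), (47.240882873535156, 13.04699420928955), 88.53119659423828) proj axis z92 [327.92559829 236.06877032]
205 326 333 [0.5544 0.397 ] [0.56  0.397]
210 324 335 [0.5528 0.3929] [0.5617 0.3929]
215 324 336 [0.5528 0.3888] [0.5625 0.3888]
220 324 336 [0.5528 0.3846] [0.5625 0.3846]
225 324 336 [0.5528 0.3804] [0.5626 0.3804]
230 324 336 [0.5528 0.3762] [0.5626 0.3762]
235 324 336 [0.5528 0.3719] [0.5627 0.3719]
[284. 182.]
[283. 183.]
```

View pics/cup.png

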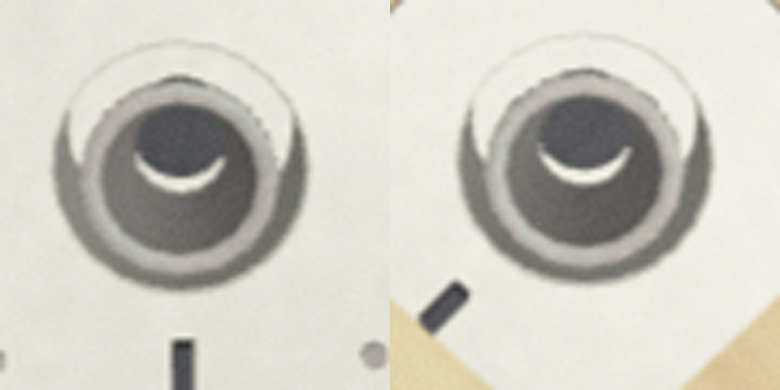

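The wrist views at two yaws agree. Mixer axis is (0.5157, 0.2294) with yaw 1.0°, and the slim axis is (0.5577, 0.3737) with its pointer to -y. In the last crop, the cup ring is centred in the well, with the tab below it at (183,365). Next is the grasp.

```bash
python3 - <<'E'
from h import *
import pickle
q=down(np.pi/2); X,Y=.5577,.3735
robot.command_gripper(.040)
robot.goto([X,Y,.15],q); robot.wait(.2); f0=robot.read_ft_force()
print("hit",robot.move_linear([X,Y,.062],vel=.07,until_force=8)); print(robot.read_tcp_pos(),robot.read_ft_force()-f0)
robot.command_gripper(.0); robot.wait(.2)
print("w",robot.read_width(),robot.read_grasp_force(),robot.read_tcp_pos(),robot.read_ft_force()-f0)
robot.move_linear([X,Y,.175],vel=.08); robot.wait(.3)
print("w",robot.read_width(),robot.read_ft_force()-f0,robot.read_time())
robot.goto([.5157,.2294,.175],down(np.radians(1.0))); robot.wait(.3)
w=robot.read_camera("wrist"); pickle.dump(w,open("held.pkl","wb")); cv2.imwrite("pics/held.png",w["pixels"])
print(robot.read_ft_force(),robot.read_tcp_pos(),robot.read_tcp_rot(),robot.read_time(),robot.read_joints()[5])
E
```

```text
hit False
[0.55803836 0.37370165 0.06253359] [ 0.8492568   0.47834932 -2.02967421]
w 0.011608983083589102 29.998067021369934 [0.55777829 0.37355515 0.06214243] [ 1.32498675 -1.5727869   1.96750168]
w 0.011724764123386033 [-0.07372087 -0.46086785 -1.80838527] 10.325
[ 0.14089366 -0.34466276 -1.84714874] [0.51571145 0.22961122 0.17494721] [ 1.60623717e-06  9.99959614e-01  8.98722400e-03 -2.90913221e-05] 11.925 1.9690215577838006
```

View pics/held.png

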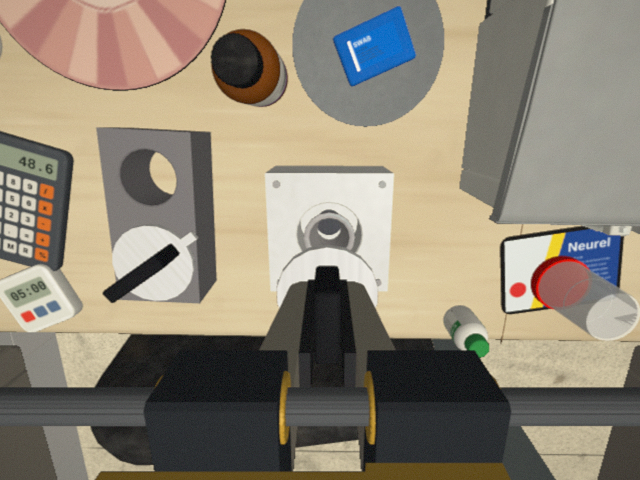

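The adapter is held at about (327,270) in line with the cup, and the stout one (152,265) hasn't moved. Next I'll check how well the flange is centred in the grip along tool x.

```bash
python3 - <<'E'
from h import *
import pickle
w=pickle.load(open("held.pkl","rb"))
im=w["pixels"]
g=cv2.cvtColor(im,cv2.COLOR_BGR2GRAY)
for col in (300,310,327,344,354): print(col,[int(v) for v in g[236:280:2,col]])
tx=.5157
# expected rows for axis-centred flange near edge (top z=.171, bottom z=.165) and bar end top (z .205)
for dx in(-.003,0,.003): print(dx,[proj(w,[tx+dx+r,.2296,z]).round(1).tolist() for r,z in((.027,.171),(.018,.205),(.018,.171))])
for a in (165,195,0): pass
print([proj(w,[tx+.027*np.cos(t),.2296+.027*np.sin(t),.171]).round(1).tolist() for t in np.radians([60,90,-60,-90])])
E
```

```text
300 [131, 136, 136, 135, 134, 151, 189, 217, 170, 119, 219, 225, 226, 227, 226, 227, 225, 225, 226, 226, 227, 227]
310 [120, 121, 123, 137, 149, 179, 115, 179, 228, 227, 228, 227, 228, 227, 228, 227, 226, 227, 228, 227, 227, 231]
327 [226, 217, 112, 106, 111, 122, 231, 231, 231, 232, 233, 231, 232, 232, 234, 78, 19, 10, 10, 19, 20, 18]
344 [87, 90, 87, 86, 88, 92, 123, 185, 232, 229, 231, 228, 229, 229, 228, 231, 230, 229, 228, 230, 228, 231]
354 [151, 154, 133, 121, 114, 111, 111, 112, 125, 142, 231, 233, 232, 232, 232, 232, 232, 231, 232, 232, 231, 232]
-0.003 [[329.8, 250.3], [329.9, 296.2], [329.4, 266.9]]
0 [[329.9, 244.6], [330.0, 289.7], [329.5, 261.4]]
0.003 [[330.0, 238.9], [330.1, 283.1], [329.7, 255.9]]
[[283.8, 268.9], [277.3, 292.8], [374.9, 270.4], [380.3, 294.5]]
```

Flange is centred to about 1.5 mm, so I'll shift +1.2 mm in x. Next I'll descend slowly with force sensing and null the lateral force.

```bash
python3 - <<'E'
from h import *
import json
X,Y=.5169,.2294
robot.move_linear([X,Y,.135],vel=.06); robot.wait(.3)
F0=np.mean([robot.read_ft_force() for _ in range(5)],axis=0)
hit=robot.move_linear([X,Y,.078],vel=.02,until_force=2.5)
robot.wait(.2)
p=robot.read_tcp_pos(); f=robot.read_ft_force()-F0
print(hit,p,f,robot.read_moment(),robot.read_time())
json.dump(dict(F0=F0.tolist(),X=X,Y=Y),open("s.json","w"))
E
```

```text
True [0.51634369 0.22872029 0.09054137] [ 0.77219587 -2.42679616 -0.4166716 ] [-0.34907077 -0.22563982  0.04155029] 15.1917
```

```bash
cat >> h.py <<'E'
import json
def F(n=4):
    v=[]
    for _ in range(n): v.append(robot.read_ft_force()); robot.wait(.02)
    return np.mean(v,axis=0)
E
python3 - <<'E'
from h import *
s=json.load(open("s.json")); F0=np.array(s["F0"]); p=robot.read_tcp_pos(); X,Y,Z=p
for i in range(14):
    f=F()-F0
    X+=np.clip(.0002*f[0],-.0006,.0006); Y+=np.clip(.0002*f[1],-.0006,.0006)
    if f[2]>5: break
    if np.hypot(f[0],f[1])<2.5: Z-=.0006
    robot.move_linear([X,Y,Z],vel=.01); robot.wait(.1)
    print((np.array([X,Y,Z])*1e3).round(2),f.round(2),(robot.read_tcp_pos()*1e3).round(2),round(robot.read_time(),1))
s.update(X=X,Y=Y,Z=Z); json.dump(s,open("s.json","w")); print(F()-F0)
E
```

```text
[516.53 228.4   89.94] [ 0.91 -1.61  0.23] [516.5  228.48  89.9 ] 15.6
[516.69 228.33  89.34] [ 0.81 -0.34  0.01] [516.62 228.37  89.31] 16.0
[516.75 228.22  88.74] [ 0.33 -0.53 -0.08] [516.8  228.26  88.75] 16.4
[516.83 228.22  88.14] [ 0.38  0.   -0.36] [516.85 228.2   88.14] 16.9
[516.91 228.08  87.54] [ 0.39 -0.7   0.49] [516.92 228.15  87.62] 17.3
[516.81 228.19  86.94] [-0.5   0.51  1.68] [516.96 228.2   87.1 ] 17.7
[516.91 228.07  86.34] [ 0.53 -0.6   3.39] [517.01 228.18  86.5 ] 18.1
[-0.63898726  0.29511241  6.27275387]
```

The cone is seated with the expected 5 N/mm spring slope and no lateral load. Next I'll press to 12 N, hold, and ease to 4 N.

```bash
python3 - <<'E'
from h import *
s=json.load(open("s.json")); F0=np.array(s["F0"]); X,Y,Z=s["X"],s["Y"],s["Z"]
def to(target,n):
    global Z
    for _ in range(n):
        f=F(6)-F0; e=target-f[2]
        if abs(e)<.5: break
        Z-=np.clip(e/5000,-.0009,.0009)*.9
        robot.move_linear([X,Y,Z],vel=.008); robot.wait(.15)
    print(target,(F(6)-F0).round(2),round(Z*1e3,2),robot.read_time())
to(12.2,5)
for _ in range(5): robot.wait(.25); print((F()-F0).round(2))
to(4.2,6)
s.update(Z=Z); json.dump(s,open("s.json","w")); print(robot.read_tcp_pos(),robot.read_width(),robot.read_time())
E
```

```text
12.2 [-1.77 -0.37 11.84] 84.6 20.4417
[-1.62 -0.81 11.86]
[-1.78 -0.53 11.85]
[-1.8  -0.59 12.06]
[-1.79 -0.8  11.39]
[-2.01 -0.39 11.57]
4.2 [0.76 0.83 4.52] 86.7 23.725
[0.5168992  0.22811911 0.08669878] 0.012131427258818724 23.725
```

```bash
python3 - <<'E'
from h import *
s=json.load(open("s.json")); F0=np.array(s["F0"]); X,Y,Z=s["X"],s["Y"],s["Z"]
j=robot.inverse_kinematics([X,Y,Z],down(np.radians(1.0))); print(np.abs(j-robot.read_joints()).max())
prev=0
for d in (10,20,21,10,0,-10,-20,-21,-10,0):
    k=j.copy(); k[5]-=np.radians(d); robot.set_joints(k); robot.wait(.3 if abs(d)==21 else .1)
    f=F()-F0; print(d,f.round(2),robot.read_moment().round(2)[2],robot.read_tcp_pos().round(4),round(robot.read_time(),1))
    if abs(f[2]-4.2)>1.2 :
        Z-=(4.2-f[2])/5000; j=robot.inverse_kinematics([X,Y,Z],down(np.radians(1.0)))
s.update(Z=Z); json.dump(s,open("s.json","w"))
w=robot.read_camera("wrist"); cv2.imwrite("pics/seat.png",w["pixels"]); t=robot.read_camera("top"); print(robot.read_tcp_rot())
cv2.imwrite("pics/seat.png",w["pixels"][120:420,140:540])
E
```

```text
0.0025805631409197005
10 [0.34 2.25 3.9 ] 0.04 [0.5168 0.2282 0.0867] 24.2
20 [0.21 3.82 4.06] 0.01 [0.5168 0.2283 0.0867] 24.6
21 [-0.72  3.95  4.3 ] -0.06 [0.5168 0.2282 0.0867] 25.3
10 [-0.06  3.84  4.24] -0.0 [0.5168 0.2281 0.0867] 25.7
0 [0.41 2.72 4.29] -0.02 [0.5169 0.228  0.0867] 26.2
-10 [0.34 1.21 4.38] -0.07 [0.5168 0.2279 0.0867] 26.6
-20 [ 0.43 -0.9   4.54] -0.04 [0.5168 0.2278 0.0866] 27.1
-21 [ 0.98 -2.52  4.74] 0.04 [0.5167 0.2279 0.0866] 27.7
-10 [ 0.57 -1.95  4.23] 0.09 [0.5168 0.2281 0.0867] 28.2
0 [ 0.7  -1.13  3.91] 0.07 [0.5168 0.2282 0.0867] 28.6
[-7.50828605e-05  9.99970054e-01  7.73849152e-03  3.50424201e-05]
```

View pics/seat.png

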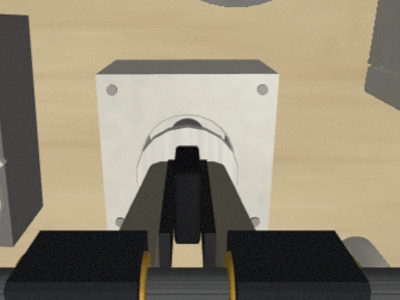

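Seated, with about 4 N held throughout both turns. The wrist crop shows the adapter upright in the cup. Now release and retreat.

```bash
python3 - <<'E'
from h import *
s=json.load(open("s.json")); X,Y,Z=s["X"],s["Y"],s["Z"]
robot.command_gripper(.040); robot.wait(.2)
robot.move_linear([X,Y,.20],vel=.06)
robot.goto([X,Y,.24],down(np.radians(1.0))); robot.wait(.3)
w=robot.read_camera("wrist"); cv2.imwrite("pics/end.png",w["pixels"][100:340,100:420])
c=w["pixels"]; z=Z-.054+.0008
print("seat z",z, "flange axis px",proj(w,[.5157,.2294,z+.05]),"tab",proj(w,[.4727,.2286,.065]),"nose pred at 181deg",proj(w,[.5157-.038,.2294-.0007,z+.05]),robot.read_time())
im=cv2.resize(w["pixels"][150:330,220:440],None,fx=3.4,fy=3.3,interpolation=cv2.INTER_CUBIC); cv2.imwrite("pics/end.png",im)
E
```

```text
seat z 0.03350180947685437 flange axis px [326.35426338 222.61519804] tab [326.45562708 259.5098434 ] nose pred at 181deg [326.40717584 261.29036219] 32.2
```

View pics/end.png

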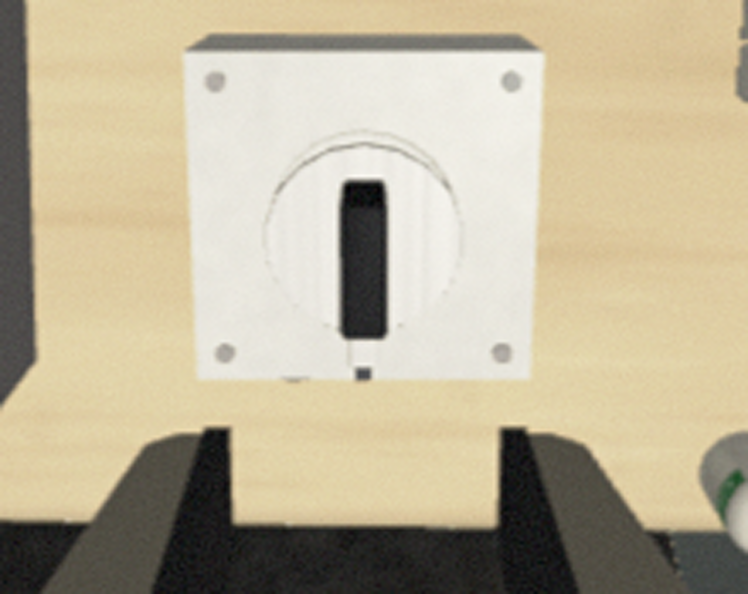

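The adapter stands upright in the cup. Its nose (363,352) is in line with the tab (363,374) and its bar (364,260), and the gripper is clear.

```bash
python3 -c "
from bench import robot
print(robot.finish_job())"
```

```text
the job is handed in; nothing more can be done
None
```

The slim adapter is standing free in the mixer cup with its pointer at the tab: I pressed it at about 12 N for over a second, turned it 21° each way at about 4 N, left the stout adapter untouched, and handed the job in after about 32 s; no verdict came back.

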